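# Gather the bushings in the pouring corner of a carrying tote

### The arm

A 7-joint arm with a two-finger parallel gripper is mounted at the origin on a cart in front of the work surface, level with it; the furniture and walls round the work are solid. World frame = base frame: x ahead of the robot, y to its left, z up, the work surface at z = 0. Lengths are in m, angles in rad, forces in N, time in s.
With the tool pointing down it reaches from about 0.425 to 0.825 m from the base axis. Payload 3.6 kg.
Tool frame: the origin (TCP) lies on the centre line of the jaws, within the pads' length; the fingertips stand 8 mm ahead of it and the grasp point (between the pads) lies 11 mm behind it; z points along the fingers, y is the direction in which the jaws open and shut (so a half turn about z gives the same grasp; the last joint's range is limited). The gripper opens to 85 mm and grips with 20 to 120 N. Pads are 22 mm wide; open, the fingers measure 114 mm over their backs; the gripper's body (76 mm by 85 mm) begins 54 mm behind the grasp point. The pads swing forward as they close: fully open they stand 13 mm farther back than shut.
Start: joints at [1.268, 0.615, -0.013, 1.423, 0.008, 1.103, -0.04], TCP at [0.177, -0.625, 0.239] pointing down, gripper open.
Joint ranges: [-3.12, 3.12], [-0.3, 2.06], [-1.34, 1.32], [0.26, 2.42], [-1.36, 4.5], [0.01, 1.98], [-2.84, 2.84]. Speed limits (rad/s): [2.79, 2.79, 3.14, 3.14, 3.14, 3.14, 3.14].

### API

Orientations are given as a unit quaternion [w, x, y, z].
In Python, from plant import ctrl gives the robot as it stands.
- The arm moves only by the tool jog_arm, never from a script. Its argument "plan" is a list that holds one entry, the list of rows, each a list of 6 numbers: the shift along the tool's x, y, z in m, then the turn, a rotation vector about the tool's x, y, z in rad. In form: [[[x, y, z, rx, ry, rz], ...]]. A call has 1 to 8 rows; each row shifts and turns the commanded pose from where the row before left it, along the tool's axes as they then stand; what a row does not reach is not made up. A row lasts 1/12 s, in which the tool goes at most 41.7 mm and 7.16 degrees, less where a joint would pass 70% of its speed; a pose out of reach is approached as far as the arm can. A call is refused whole if a number of a shift passes 0.0417 or a number of a turn 0.125, either way. A call with a gripper value outside its range is refused whole. "grip" is the closure, from 0 (fully open) to 1 (shut), set as the call begins (left out, the last holds). The fingers move at their own pace and stop on an object; "squeeze" is the grip in N (left out, the last holds). Time passes only in rows, so rows that do not move let the fingers close. It gives the time, the measured TCP pose, the force and the opening at its end, in the units of the state.
- ctrl.state(): the state, without advancing time (a new reading comes with each control period).
- ctrl.capture(name): name is "side" or "top" or "wrist"; returns (picture, depth): 420x560x3 uint8, red, green, blue; 420x560 float32, m along the optical axis (not along the pixel's ray), 0 where there is no reading.
- ctrl.camera_info(name): a dict with "K" (3x3 intrinsics, pixels), "k1" (the pictures are not rectified: a ray, as slopes to the right and down, at radius r is drawn at 1 + k1 r^2 times it, then the intrinsics apply), "R" (3x3) and "t" (3): a world point X has camera coordinates R X + t. Camera axes: x right, y down, z forward; pixel columns grow to the right and rows downward; lengths in m; the calibration is good to about 2 mm. A picture is of the moment at which its call begins: read the wrist's pose just before it. camera_info takes no time and is no camera call; for the wrist camera it gives the pose at the moment of the call.
- ctrl.hand_in(): hands the job in, once; it reports no verdict.
The state is a dict: "time_s": time; "q": joint angles; "qd": joint speeds; "joint_efforts": joint torques, N m; "position": TCP position; "orientation": TCP orientation; "wrist_force": force on the tool from outside, world axes, zero at the start; "torque": the same for the moment, N m; "opening": finger opening in m.
Only numpy, scipy, OpenCV 4.12 (cv2) and the standard library are available. Lean on these libraries where they do the work, as an engineer would, in place of code of your own. Each camera call takes 0.05 s, during which the arm holds its last target.

### The job

Pick up the small grey tote by the black grip of its overhead handle, lift it so that all of it is at least 10 cm clear of the bench, and tip it until all three brass bushings have slid together into the corner with the pouring lip, without spilling any. Finish while holding it there in the air, still and clearly tilted with the lip corner lowest and the bushings lying in that corner: do not put it down or let go. Leave the other things on the bench where they are.

Things in the scene. Friction and masses are not known exactly. Their poses are not given: they have to be found in the camera images.
- tote_grip (a point): centre of the black grip on the tote's overhead handle, 116 mm above the tote's underside, over its middle. The handle bar runs along the tote's x axis, carried by straps at the two end walls; the grip is 80 mm long (x), 24 mm wide (y), 24 mm tall. Axes: the tote's own x, y and z (z up when level)
- tote: small grey open tote, a tray 150 (x) x 110 (y) x 45 mm high, walls and floor 5 mm, about 0.3 kg, standing level on the bench at the start. Origin: centre of its underside. Only its corner at +x, +y has a pouring lip, a 36 mm wide tongue that sticks out about 22 mm from the rim
- tote_lip_corner (a point): point in the inside corner under the pouring lip, 12 mm above the tote's underside (7 mm above its inner floor), at +70, +50 mm in the tote's x, y from its middle; same axes. A bushing pressed right into the corner has its centre about 15 mm from it
- bushing_a_center (a point): one of three identical loose flanged brass bushings standing flange down on the tote's floor: 21 mm flange (5 mm thick), 16 mm barrel, 14 mm tall, 20 g, sliding easily on the tote's plastic (friction about 0.2). Point: its centre, 7 mm up; z along its axis
- bushing_b_center (a point): one of three identical loose flanged brass bushings standing flange down on the tote's floor: 21 mm flange (5 mm thick), 16 mm barrel, 14 mm tall, 20 g, sliding easily on the tote's plastic (friction about 0.2). Point: its centre, 7 mm up; z along its axis
- bushing_c_center (a point): one of three identical loose flanged brass bushings standing flange down on the tote's floor: 21 mm flange (5 mm thick), 16 mm barrel, 14 mm tall, 20 g, sliding easily on the tote's plastic (friction about 0.2). Point: its centre, 7 mm up; z along its axis
- bushing_a: the same bushing; origin at the centre of its underside
- bushing_b: the same bushing; origin at the centre of its underside
- bushing_c: the same bushing; origin at the centre of its underside
- talc_pot: plain whitish round pot, 71 mm across, 45 mm tall, loose bystander. Origin: centre of its underside
- mould_a: pink rubber mould block, 80x57x23 mm, loose bystander. Origin: centre of its underside
- mould_b: pink rubber mould block, 82x55x28 mm, loose bystander. Origin: centre of its underside
- mould_c: pink rubber mould block, 78x54x22 mm, loose bystander. Origin: centre of its underside
- wax_part: small wax ring with a sprue, 34x22x4 mm, loose bystander. Origin: centre of its underside

How it is judged:
On the way:
1. the tote is held by its handle, clear of the bench (height (world z) of each of tote_lip_corner, tote above 0.03 m and contact force between tote and the fingers above 1 N), for 0.2 s.
At the end, for the whole second after the job is handed in: The tote is held by the fingers alone, at rest, tilted by more than 0.25 rad, its lip corner more than 90 mm above the bench; each bushing's centre is within 60 mm of the lip corner point and still; no bystander has moved more than 30 mm or touches the tote (height (world z) of tote_lip_corner above 0.09 m and angle between tote_grip's own z axis and vertical above 0.25 rad and contact force between tote and the fingers above 1 N and linear speed of tote below 0.03 m/s and angular speed of tote below 0.2 rad/s and distance between each of bushing_a_center, bushing_b_center, bushing_c_center and tote_lip_corner below 0.06 m and linear speed of each of bushing_a, bushing_b, bushing_c below 0.04 m/s and distance of each of talc_pot, mould_a, mould_b, mould_c, wax_part from where it was at the start of the episode below 0.03 m and contact force between tote and talc_pot below 0.3 N and contact force between tote and mould_a below 0.3 N and contact force between tote and mould_b below 0.3 N and contact force between tote and mould_c below 0.3 N and contact force between tote and wax_part below 0.3 N); the arm keeps its last pose, push and grip.
It fails at once if a bystander is knocked away (distance of any of talc_pot, mould_a, mould_b, mould_c, wax_part from where it was at the start of the episode above 0.03 m).
It fails at once if a bushing is spilled out of the tote (distance between any of bushing_a_center, bushing_b_center, bushing_c_center and tote_lip_corner above 0.25 m).
It also fails if it takes over 50 s, if anything falls off the work surface, if the arm or the gripper's body presses on something with over 40 N, if the wrist force passes 120 N, or if a joint passes its speed limit or range.

## Working session

There is one attempt and no reset: what is moved stays moved. The work goes in short steps, Python scripts to look and compute and a tool call to move; the robot and the scene stay as the last step left them, time stands still between calls to the robot, and variables do not carry over. Pictures are saved under pics/ and viewed, and the job is handed in when it is done.

Besides the shell and the picture viewer there is one more tool, called after "Emit:" as a command line: name --argument value ..., lists and objects as JSON in quotes. jog_arm: Moves the arm, as the interface text tells. Its arguments: {"type":"object","properties":{"plan":{"type":"array","items":{"type":"array","items":{"type":"array","items":{"type":"number"}}}},"grip":{"type":"number"},"squeeze":{"type":"number"}},"required":["plan"]}

```bash
ls; mkdir -p pics
python3 - <<'E'
from plant import ctrl
import cv2,numpy as np
print(ctrl.state())
for n in ["top","side"]:
    im,d=ctrl.capture(n)
    cv2.imwrite(f"pics/{n}0.png",im[:,:,::-1]); np.savez(f"pics/{n}0.npz",im=im,d=d)
    i=ctrl.camera_info(n); print(n,i)
E
```

```text
pics
{'time_s': 0.0, 'q': array([ 1.26850628,  0.61594154, -0.01259443,  1.42493479,  0.0080876 ,
        1.10339177, -0.04036671]), 'qd': array([-0.00017413,  0.00011008, -0.00062493, -0.00078196,  0.00118381,
        0.0017285 , -0.00041887]), 'joint_efforts': array([ 2.79912354e-05, -4.69210768e+01,  2.59227008e-01, -1.71031237e+01,
        1.00234945e-02,  9.79136908e-03,  1.93277867e-05]), 'position': array([ 0.17679368, -0.62470689,  0.2381118 ]), 'orientation': array([-1.29730424e-03,  9.90501422e-01,  1.37496219e-01, -2.00518345e-04]), 'wrist_force': array([-0.14916334, -0.02366883,  0.03531429]), 'torque': array([ 0.07692413,  0.00734017, -0.00896291]), 'opening': 0.08529381373991746}
top {'K': array([[442.43615793,   0.        , 274.03202236],
       [  0.        , 442.43615793, 212.69622696],
       [  0.        ,   0.        ,   1.        ]]), 'k1': -0.023555515753214743, 'R': array([[-0.0163195 , -0.99980933, -0.01072282],
       [-0.99667799,  0.01712233, -0.07962299],
       [ 0.0797914 ,  0.00938779, -0.99676738]]), 't': array([0.07937229, 0.53929194, 1.26802638])}
side {'K': array([[514.52011936,   0.        , 282.9282011 ],
       [  0.        , 514.52011936, 202.61941326],
       [  0.        ,   0.        ,   1.        ]]), 'k1': 0.025011506391072958, 'R': array([[ 0.99994596,  0.00864037,  0.00578099],
       [ 0.01000089, -0.64766037, -0.76186352],
       [-0.00283867,  0.76188017, -0.64771178]]), 't': array([-0.54506139,  0.11120664,  1.22257295])}
```

View pics/top0.png

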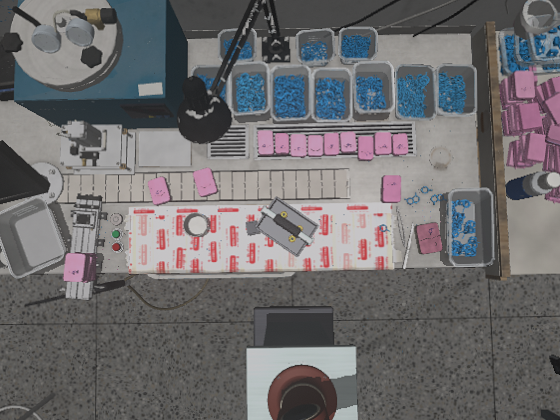

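View pics/side0.png

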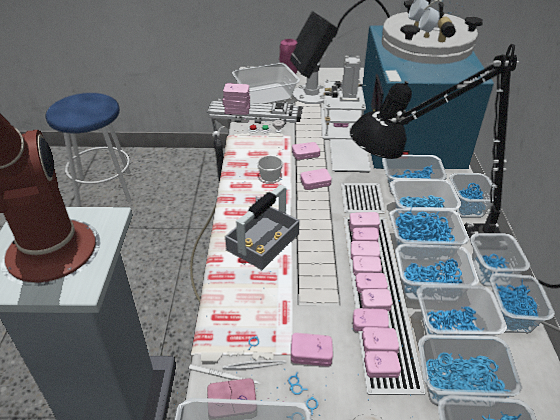

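Run:
```python
import cv2,numpy as np
t=cv2.imread("pics/top0.png");s=cv2.imread("pics/side0.png")
a=cv2.resize(t[190:265,230:330],None,fx=6,fy=6,interpolation=cv2.INTER_CUBIC)
b=cv2.resize(s[175:280,210:310],None,fx=5.5,fy=5.5,interpolation=cv2.INTER_CUBIC)
cv2.imwrite("pics/tz.png",a);cv2.imwrite("pics/sz.png",b)
```

```text
(no output)
```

View pics/tz.png

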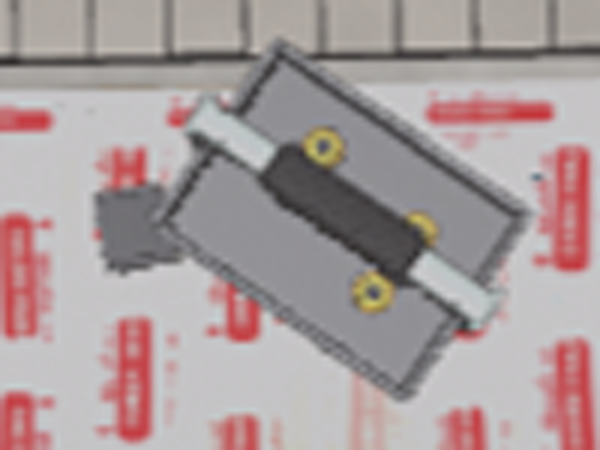

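View pics/sz.png

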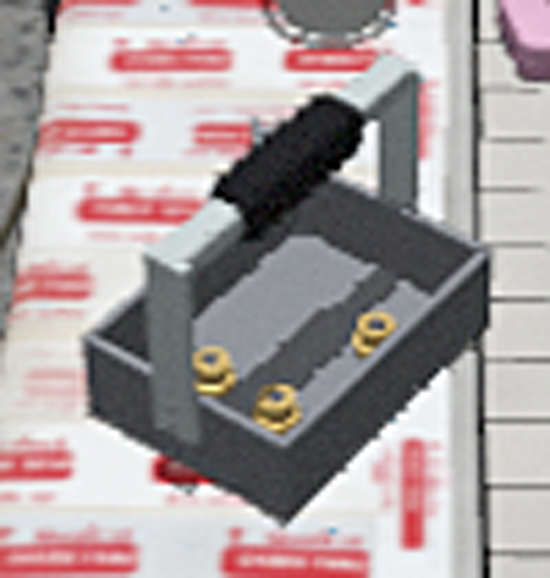

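```bash
cat > h.py <<'E'
import cv2,numpy as np
def ray(info,u,v):
    K=info["K"];k=info["k1"]
    xd=(u-K[0,2])/K[0,0];yd=(v-K[1,2])/K[1,1];x,y=xd,yd
    for _ in range(10):
        f=1+k*(x*x+y*y);x,y=xd/f,yd/f
    R=np.array(info["R"]);return -R.T@info["t"],R.T@np.array([x,y,1.0])
def plane(info,u,v,z):
    o,d=ray(info,u,v);return o+d*(z-o[2])/d[2]
def proj(info,X):
    c=np.array(info["R"])@X+info["t"];x,y=c[0]/c[2],c[1]/c[2];f=1+info["k1"]*(x*x+y*y)
    return np.array([info["K"][0,0]*x*f+info["K"][0,2],info["K"][1,1]*y*f+info["K"][1,2]])
def depthpt(info,u,v,dd):
    o,d=ray(info,u,v);return o+d*dd
E
python3 - <<'E'
from plant import ctrl
from h import *
ti=ctrl.camera_info("top");si=ctrl.camera_info("side")
c=[(283,45),(528,212),(403,395),(163,222)]
P=[]
for x,y in c:
    p=plane(ti,230+(x+.5)/6-.5,190+(y+.5)/6-.5,.045);P.append(p);print(p.round(4))
P=np.array(P);print("ctr",P.mean(0),[np.linalg.norm(P[i]-P[i-1]).round(3) for i in range(4)])
v=(P[0]-P[1])+(P[3]-P[2]);print("yaw",np.degrees(np.arctan2(v[1],v[0])))
# grip mask
for n,i,b,z in [("top",ti,(190,265,230,330),.128),("side",si,(185,225,240,285),.116)]:
    im=np.load(f"pics/{n}0.npz")["im"];d=np.load(f"pics/{n}0.npz")["d"]
    m=np.zeros(im.shape[:2],np.uint8);m[b[0]:b[1],b[2]:b[3]]=(im[b[0]:b[1],b[2]:b[3]].max(2)<75)
    k,l,st,ce=cv2.connectedComponentsWithStats(m);j=1+np.argmax(st[1:,4]);print(n,st[j],ce[j])
    print(plane(i,*ce[j],z).round(4),depthpt(i,*ce[j],d[int(ce[j][1]+.5),int(ce[j][0]+.5)]).round(4))
    pts=cv2.findNonZero((l==j).astype(np.uint8));r=cv2.minAreaRect(pts);print(r)
    bx=cv2.boxPoints(r);w=[plane(i,*q,z) for q in bx];
    for a in range(4):
        e=w[a]-w[a-1];print(np.linalg.norm(e).round(4),np.degrees(np.arctan2(e[1],e[0])).round(1))
E
```

```text
[0.5835 0.0616 0.045 ]
[ 0.5016 -0.0536  0.045 ]
[0.4159 0.0076 0.045 ]
[0.4997 0.1201 0.045 ]
ctr [0.50017876 0.03391424 0.045     ] [np.float64(0.102), np.float64(0.141), np.float64(0.105), np.float64(0.14)]
yaw 53.94280467709927
top [273 214  28  24 121] [286.84297521 225.32231405]
[0.4977 0.0357 0.128 ] [0.4974 0.0358 0.1329]
((286.888671875, 225.2396240234375), (29.971683502197266, 9.121816635131836), 34.38034439086914)
0.0799 54.6
0.0244 -35.3
0.08 -125.4
0.0243 144.5
side [246 193  39  32 628] [265.65764331 210.07165605]
[0.5054 0.0171 0.116 ] [0.5006 0.1153 0.03  ]
((265.0, 208.5), (31.0, 38.0), 90.0)
0.107 93.6
0.089 0.9
0.1069 -89.6
0.083 -179.2
```

Emit:
jog_arm --plan '[[[0.033,-0.0145,-0.0065,0,0,0],[0.033,-0.0145,-0.0065,0,0,0],[0.033,-0.0145,-0.0065,0,0,0],[0.033,-0.0145,-0.0065,0,0,0],[0.033,-0.0145,-0.0065,0,0,0],[0.033,-0.0145,-0.0065,0,0,0],[0.033,-0.0145,-0.0065,0,0,0],[0.033,-0.0145,-0.0065,0,0,0]]]' --grip 0

```text
time_s: 0.77
position: [0.4003, -0.4403, 0.2912]
orientation: [-0.0, 0.991, 0.137, -0.0]
wrist_force: [1.0, 0.1, -0.2]
opening: 0.0853
```

Emit:
jog_arm --plan '[[[0.0155,-0.03,0,0,0,0],[0.0155,-0.03,0,0,0,0],[0.0155,-0.03,0,0,0,0],[0.0155,-0.03,0,0,0,0],[0.0155,-0.03,0,0,0,0],[0.0155,-0.03,0,0,0,0],[0.0155,-0.03,0,0,0,0],[0.0155,-0.03,0,0,0,0]]]'

```text
time_s: 1.43
position: [0.4531, -0.1755, 0.2911]
orientation: [-0.0, 0.991, 0.137, -0.0]
wrist_force: [0.3, -1.1, 0.1]
opening: 0.0857
```

Emit:
jog_arm --plan '[[[0.0155,-0.03,0,0,0,0],[0.0155,-0.03,0,0,0,0],[0.0155,-0.03,0,0,0,0],[0.0155,-0.03,0,0,0,0],[0.0155,-0.03,0,0,0,0],[0,0,0,0,0,-0.112],[0,0,0,0,0,-0.112],[0,0,0,0,0,-0.112]]]'

```text
time_s: 2.1
position: [0.4868, -0.0107, 0.2909]
orientation: [-0.0, 0.952, 0.305, -0.001]
wrist_force: [0.1, -0.1, 0.3]
opening: 0.0853
```

Emit:
jog_arm --plan '[[[0,0,0,0,0,-0.112],[0,0,0,0,0,-0.112],[0,0,0,0,0,-0.112],[0,0,0,0,0,0],[0,0,0,0,0,0]]]'

```text
time_s: 2.52
position: [0.4868, -0.0119, 0.291]
orientation: [-0.0, 0.89, 0.455, -0.0]
wrist_force: [0.2, 0.4, -0.4]
opening: 0.0854
```

Run:
```python
from plant import ctrl
from h import *
s=ctrl.state();print(s["position"],s["orientation"],s["q"].round(3))
im,d=ctrl.capture("wrist");cv2.imwrite("pics/w1.png",im[:,:,::-1]);np.savez("pics/w1.npz",im=im,d=d)
import pickle;pickle.dump((s,ctrl.camera_info("wrist")),open("pics/w1.pkl","wb"))
```

```text
[ 0.48681677 -0.01193919  0.29101732] [-2.66522040e-04  8.90489893e-01  4.55002812e-01 -3.48225159e-04] [ 0.22   0.324 -0.325  1.793  0.117  1.044 -0.775]
```

View pics/w1.png

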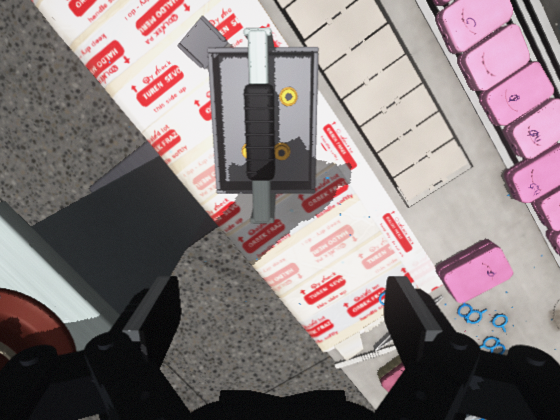

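Run:
```python
from h import *
import pickle
s,i=pickle.load(open("pics/w1.pkl","rb"));f=np.load("pics/w1.npz");im,d=f["im"],f["d"]
m=np.zeros(im.shape[:2],np.uint8);m[60:200,225:300]=im[60:200,225:300].max(2)<50
k,l,st,ce=cv2.connectedComponentsWithStats(m);j=1+np.argmax(st[1:,4]);print(st[j],ce[j])
r=cv2.minAreaRect(cv2.findNonZero((l==j).astype(np.uint8)));print(r)
print("depth pt",depthpt(i,*ce[j],d[int(ce[j][1]),int(ce[j][0])]))
for z in(.128,):
    w=[plane(i,*q,z) for q in cv2.boxPoints(r)];print("c",np.mean(w,0),plane(i,*ce[j],z))
    for a in range(4):
        e=w[a]-w[a-1];print(np.linalg.norm(e).round(4),np.degrees(np.arctan2(e[1],e[0])).round(1))
a=2*np.arctan2(s["orientation"][2],s["orientation"][1]);print("tool x az",np.degrees(a))
# bar ends
x_t=np.array([np.cos(a),np.sin(a)]);y_t=np.array([np.sin(a),-np.cos(a)])
for c in (w and [np.mean(w,0)]):
    dl=c[:2]-s["position"][:2];print("tool shift",dl@x_t,dl@y_t)
```

```text
[246 148  29  32 542] [261.73431734 166.6402214 ]
((260.0, 163.5), (31.0, 28.0), 90.0)
depth pt [0.48301643 0.01295662 0.12788422]
c [0.48335531 0.01584017 0.128     ] [0.48303639 0.01297279 0.128     ]
0.0265 52.3
0.0233 -35.9
0.0265 -126.2
0.0239 144.2
tool x az 54.13023588999088
tool shift 0.0204828052870449 -0.01908216708540808
```

Run:
```python
from h import *
import pickle
s,i=pickle.load(open("pics/w1.pkl","rb"));f=np.load("pics/w1.npz");im,d=f["im"],f["d"]
m=np.zeros(im.shape[:2],np.uint8);m[60:200,225:300]=im[60:200,225:300].max(2)<85
pts=[]
for v,u in zip(*np.nonzero(m)):
    p=depthpt(i,u,v,d[v,u]); 
    if .122<p[2]<.135: pts.append(p)
pts=np.array(pts);print(len(pts),pts[:,2].mean())
r=cv2.minAreaRect((pts[:,:2]*1000).astype(np.float32));print(r)
a=2*np.arctan2(s["orientation"][2],s["orientation"][1])
x_t=np.array([np.cos(a),np.sin(a)]);y_t=np.array([np.sin(a),-np.cos(a)])
dl=np.array(r[0])/1000-s["position"][:2];print("tool shift",dl@x_t,dl@y_t)
```

```text
2682 0.12756889817492872
((494.61669921875, 32.42313003540039), (87.54396057128906, 23.446657180786133), 53.72417068481445)
tool shift 0.04051937231612183 -0.019673189898625435
```

Emit:
jog_arm --plan '[[[0.021,-0.01,0,0,0,0],[0.021,-0.0095,0,0,0,0],[0,0,0.031,0,0,0],[0,0,0.031,0,0,0],[0,0,0.031,0,0,0],[0,0,0.031,0,0,0],[0,0,0,0,0,0],[0,0,0,0,0,0]]]'

```text
time_s: 3.23
position: [0.495, 0.0337, 0.1666]
orientation: [-0.001, 0.89, 0.456, -0.002]
wrist_force: [0.8, -0.5, 1.3]
opening: 0.085
```

Run:
```python
from plant import ctrl
from h import *
s=ctrl.state();print(s["position"],s["orientation"])
im,d=ctrl.capture("wrist");cv2.imwrite("pics/w2.png",im[:,:,::-1])
```

```text
[0.49496826 0.03368287 0.16656747] [-6.50823455e-04  8.90024609e-01  4.55909082e-01 -1.63718301e-03]
```

View pics/w2.png

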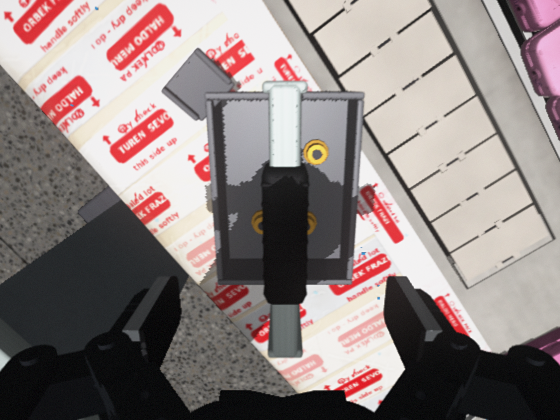

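Emit:
jog_arm --plan '[[[0,0,0.021,0,0,0],[0,0,0.021,0,0,0],[0,0,0.02,0,0,0],[0,0,0,0,0,0],[0,0,0,0,0,0]]]'

```text
time_s: 3.7
position: [0.4969, 0.0339, 0.1067]
orientation: [0.0, 0.89, 0.456, 0.001]
wrist_force: [0.4, 0.9, -0.3]
opening: 0.0852
```

Emit:
jog_arm --plan '[[[0,0,0,0,0,0],[0,0,0,0,0,0],[0,0,0,0,0,0],[0,0,0,0,0,0],[0,0,0,0,0,0],[0,0,0,0,0,0],[0,0,0,0,0,0],[0,0,0,0,0,0]]]' --grip 1 --squeeze 80

```text
time_s: 4.37
position: [0.4965, 0.0335, 0.106]
orientation: [0.0, 0.89, 0.456, 0.001]
wrist_force: [0.1, -0.1, 5.8]
opening: 0.0225
```

Run:
```python
from plant import ctrl
from h import *
s=ctrl.state();print(s["time_s"],s["position"],s["orientation"],s["wrist_force"],s["torque"],s["opening"])
im,d=ctrl.capture("side");cv2.imwrite("pics/s2.png",cv2.resize(im[120:300,180:340,::-1],None,fx=3.3,fy=3.3,interpolation=cv2.INTER_CUBIC))
```

```text
4.3667 [0.49650947 0.03349386 0.10604924] [4.79546868e-04 8.89862762e-01 4.56227568e-01 6.63835051e-04] [ 0.10892611 -0.12904968  5.81842971] [-0.10620566  0.11141283  0.05303032] 0.022549069600430828
```

View pics/s2.png

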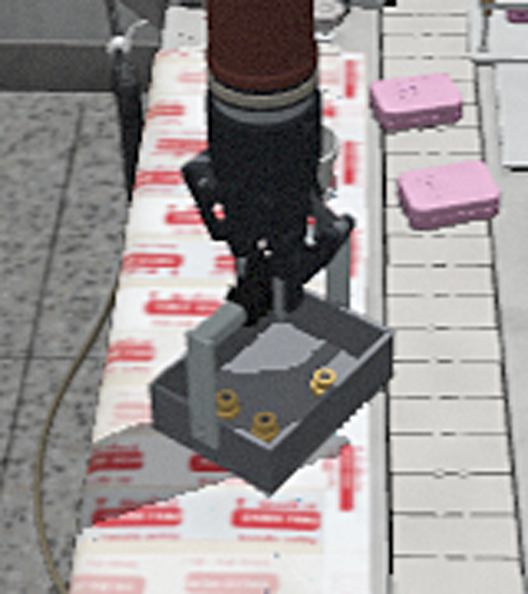

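Emit:
jog_arm --plan '[[[0,0,-0.004,0,0,0],[0,0,-0.01,0,0,0],[0,0,-0.015,0,0,0],[0,0,-0.018,0,0,0],[0,0,-0.02,0,0,0],[0,0,-0.02,0,0,0],[0,0,-0.02,0,0,0],[0,0,-0.02,0,0,0]]]' --squeeze 100

```text
time_s: 5.08
position: [0.4944, 0.0338, 0.233]
orientation: [-0.001, 0.89, 0.457, -0.001]
wrist_force: [0.1, -0.1, -4.2]
opening: 0.0224
```

Emit:
jog_arm --plan '[[[0,0,-0.02,0,0,0],[0,0,-0.02,0,0,0],[0,0,-0.02,0,0,0],[0,0,-0.018,0,0,0],[0,0,-0.013,0,0,0],[0,0,-0.008,0,0,0],[0,0,-0.004,0,0,0],[0,0,0,0,0,0]]]'

```text
time_s: 5.75
position: [0.4954, 0.0338, 0.3355]
orientation: [-0.0, 0.89, 0.456, -0.0]
wrist_force: [0.4, 0.2, -4.1]
opening: 0.0223
```

Run:
```python
from plant import ctrl
from h import *
s=ctrl.state();print(s["time_s"],s["position"],s["orientation"],s["wrist_force"],s["torque"],s["opening"],s["q"].round(2))
im,d=ctrl.capture("side");cv2.imwrite("pics/s3.png",cv2.resize(im[50:270,180:370,::-1],None,fx=2.7,fy=2.7,interpolation=cv2.INTER_CUBIC))
```

```text
5.75 [0.49542403 0.03384256 0.33550581] [-9.31690376e-05  8.89727990e-01  4.56491067e-01 -3.94666639e-05] [ 0.4308201   0.17556172 -4.10952457] [0.0007221  0.01028723 0.00873582] 0.022300276438690755 [ 0.15  0.3  -0.35  1.69  0.11  1.17 -0.86]
```

View pics/s3.png

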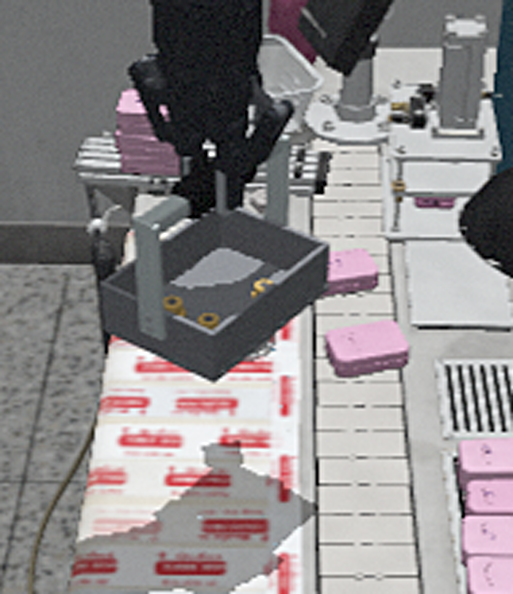

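Emit:
jog_arm --plan '[[[0,0,0,-0.006,-0.006,0],[0,0,0,-0.012,-0.012,0],[0,0,0,-0.015,-0.015,0],[0,0,0,-0.015,-0.015,0],[0,0,0,-0.015,-0.015,0],[0,0,0,-0.015,-0.015,0],[0,0,0,-0.015,-0.015,0],[0,0,0,-0.015,-0.015,0]]]'

```text
time_s: 6.47
position: [0.4958, 0.0341, 0.3354]
orientation: [0.073, 0.887, 0.455, -0.024]
wrist_force: [-0.6, -0.0, -4.3]
opening: 0.0226
```

Emit:
jog_arm --plan '[[[0,0,0,-0.012,-0.012,0],[0,0,0,-0.012,-0.012,0],[0,0,0,-0.01,-0.01,0],[0,0,0,-0.01,-0.01,0],[0,0,0,-0.01,-0.01,0],[0,0,0,-0.01,-0.01,0],[0,0,0,-0.01,-0.01,0],[0,0,0,-0.01,-0.01,0]]]'

```text
time_s: 7.13
position: [0.4958, 0.0337, 0.3353]
orientation: [0.129, 0.882, 0.452, -0.042]
wrist_force: [0.3, 0.4, -4.1]
opening: 0.0229
```

Run:
```python
from plant import ctrl
from h import *
s=ctrl.state();print(s["time_s"],s["position"],s["orientation"],s["wrist_force"],s["torque"],s["opening"],s["q"].round(2))
im,d=ctrl.capture("side");cv2.imwrite("pics/s4.png",cv2.resize(im[50:270,180:370,::-1],None,fx=2.7,fy=2.7,interpolation=cv2.INTER_CUBIC))
```

```text
7.1333 [0.49581502 0.03373436 0.33534878] [ 0.12938431  0.88158696  0.45203479 -0.04157753] [ 0.32289486  0.39610918 -4.10741795] [ 0.53715553  0.1206859  -0.01249832] 0.022889529966722694 [-0.05  0.31 -0.31  1.72  0.39  1.21 -1.12]
```

View pics/s4.png

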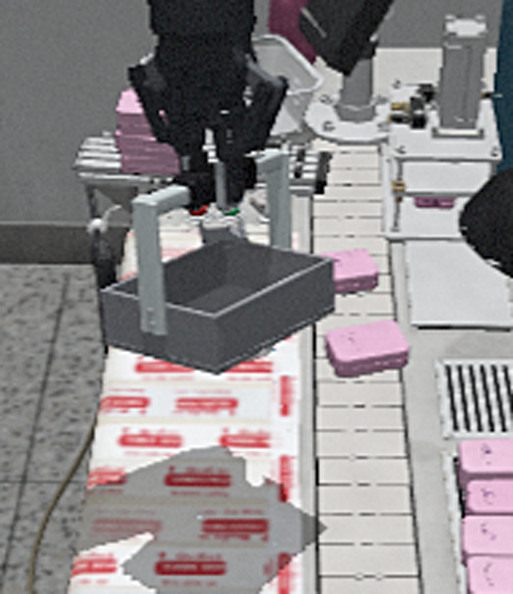

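Emit:
jog_arm --plan '[[[0,0,0,-0.012,-0.012,0],[0,0,0,-0.015,-0.015,0],[0,0,0,-0.015,-0.015,0],[0,0,0,-0.015,-0.015,0],[0,0,0,-0.015,-0.015,0],[0,0,0,-0.015,-0.015,0],[0,0,0,-0.015,-0.015,0],[0,0,0,-0.015,-0.015,0]]]'

```text
time_s: 7.85
position: [0.4958, 0.034, 0.3354]
orientation: [0.207, 0.868, 0.446, -0.067]
wrist_force: [-0.0, -0.7, -4.6]
opening: 0.0225
```

Emit:
jog_arm --plan '[[[0,0,0,-0.012,-0.012,0],[0,0,0,-0.012,-0.012,0],[0,0,0,-0.01,-0.01,0],[0,0,0,-0.006,-0.006,0],[0,0,0,0,0,0],[0,0,0,0,0,0],[0,0,0,0,0,0],[0,0,0,0,0,0]]]'

```text
time_s: 8.52
position: [0.4958, 0.0334, 0.3355]
orientation: [0.233, 0.863, 0.442, -0.075]
wrist_force: [-0.4, -0.0, -3.7]
opening: 0.023
```

Run:
```python
from plant import ctrl
from h import *
import pickle
s=ctrl.state();print(s["time_s"],s["position"],s["orientation"],s["wrist_force"],s["torque"],s["opening"],s["q"].round(2))
for n in("wrist","top","side"):
    i=ctrl.camera_info(n);im,d=ctrl.capture(n);cv2.imwrite(f"pics/{n}5.png",im[:,:,::-1]);pickle.dump((i,im,d,s),open(f"pics/{n}5.pkl","wb"))
```

```text
8.5167 [0.49583334 0.03342628 0.33546843] [ 0.23253728  0.86299227  0.44224185 -0.07478565] [-0.35586029 -0.00888564 -3.69699165] [ 0.99409975  0.14437773 -0.02110129] 0.022967594618240668 [-0.19  0.34 -0.28  1.74  0.59  1.29 -1.31]
```

View pics/wrist5.png

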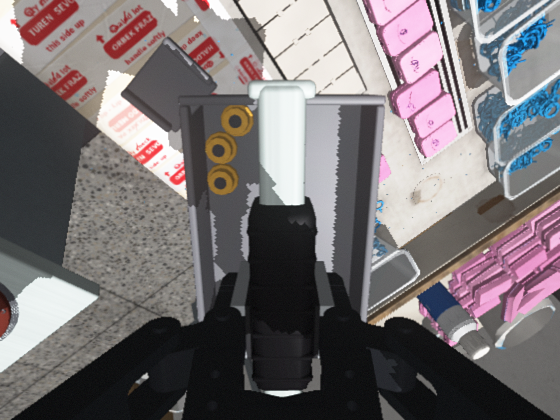

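View pics/top5.png

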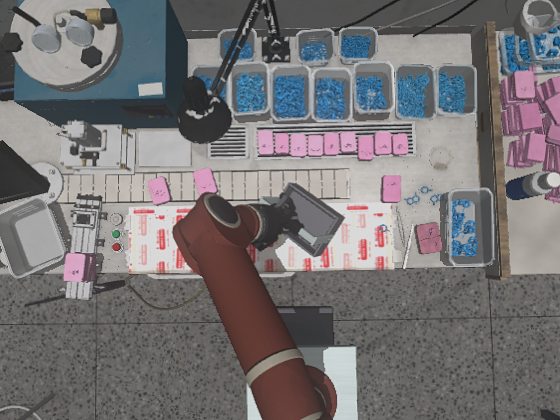

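View pics/side5.png

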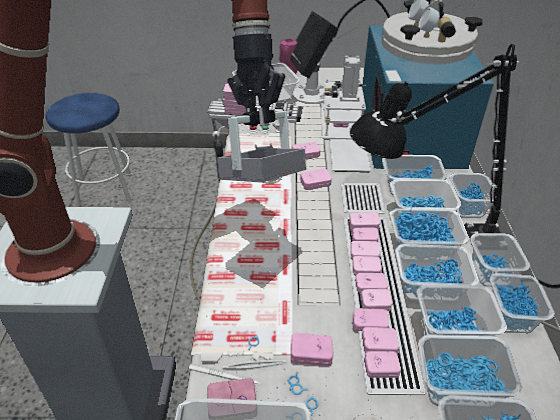

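```bash
cat > chk.py <<'E'
from h import *
import pickle,sys
from scipy.spatial.transform import Rotation as Ro
i,im,d,s=pickle.load(open(sys.argv[1],"rb"))
q=s["orientation"];R=Ro.from_quat([q[1],q[2],q[3],q[0]]).as_matrix();p=s["position"]
print("tool z tilt",np.arccos(-R[2,2]))
hsv=cv2.cvtColor(im,cv2.COLOR_RGB2HSV)
m=cv2.inRange(hsv,(15,110,60),(35,255,255))
k,l,st,ce=cv2.connectedComponentsWithStats(m)
W={}
def pt(u,v): return depthpt(i,u,v,np.median(d[int(v)-1:int(v)+2,int(u)-1:int(u)+2]))
L=R@np.array([.070,-.050,.093])+p   # expected lip corner
print("expected lip corner world",L)
for j in range(1,k):
    if st[j,4]>60:
        ys,xs=np.nonzero(l==j);P=np.array([depthpt(i,x,y,d[y,x]) for x,y in zip(xs,ys)])
        c=P.mean(0);print(st[j],ce[j].round(),"world",c.round(3),"tool",(R.T@(c-p)).round(3),"dist lip",np.linalg.norm(c-L).round(3))
for u,v in eval(sys.argv[2]):
    c=pt(u,v);print((u,v),c.round(3),"tool",(R.T@(c-p)).round(3))
E
python3 chk.py pics/wrist5.pkl "[(190,104),(283,98),(375,103),(170,85),(205,200),(218,100),(345,101)]"
```

```text
tool z tilt 0.4935279186569397
expected lip corner world [0.50488874 0.06597992 0.21337314]
[ 205  105   48   90 2029] [227. 148.] world [0.502 0.042 0.229] tool [ 0.045 -0.035  0.09 ] dist lip 0.029
(190, 104) [0.505 0.082 0.239] tool [ 0.073 -0.049  0.062]
(283, 98) [0.541 0.099 0.324] tool [ 0.078 -0.    -0.017]
(375, 103) [0.584 0.034 0.273] tool [0.074 0.049 0.061]
(170, 85) [0.503 0.094 0.232] tool [ 0.083 -0.059  0.064]
(205, 200) [0.47  0.028 0.239] tool [ 0.013 -0.05   0.085]
(218, 100) [0.518 0.077 0.245] tool [ 0.075 -0.034  0.061]
(345, 101) [0.571 0.043 0.268] tool [0.075 0.033 0.061]
```

Run:
```python
import pickle,numpy as np
from h import *
from plant import ctrl
from scipy.spatial.transform import Rotation as Ro
i,im,d,s=pickle.load(open("pics/wrist5.pkl","rb"))
q=s["orientation"];R=Ro.from_quat([q[1],q[2],q[3],q[0]]).as_matrix();p=s["position"]
o,_=ray(i,1,1)
for u,v in [(237,120),(220,150),(222,180)]:
    # barrel top plane at tool z: floor=0.105-0.005, top of bushing 14 above
    o,dr=ray(i,u,v);ot=R.T@(o-p);dt=R.T@dr
    X=ot+dt*(.086-ot[2])/dt[2];X[2]=.093;print(X.round(3),"dist",np.linalg.norm(X-[.07,-.05,.093]).round(3))
X=[R@np.array([x,y,.105])+p for x in(-.075,.075) for y in(-.055,.055)]
print("lowest base corner z",min(a[2] for a in X))
s2=ctrl.state();print(s2["time_s"],np.abs(s2["qd"]).max(),s2["position"])
im2,d2=ctrl.capture("wrist");cv2.imwrite("pics/w6.png",im2[:,:,::-1]);e=np.abs(im2.astype(int)-im)[90:200,190:260];print("frame diff in corner",e.mean())
```

```text
[ 0.063 -0.028  0.093] dist 0.024
[ 0.045 -0.039  0.093] dist 0.028
[ 0.026 -0.038  0.093] dist 0.046
lowest base corner z 0.19945532080890915
8.6667 0.009146470318031015 [0.49580422 0.03350389 0.33544005]
frame diff in corner 1.721082251082251
```

Emit:
jog_arm --plan '[[[0,0,0,0,0,0],[0,0,0,0,0,0],[0,0,0,0,0,0],[0,0,0,0,0,0],[0,0,0,0,0,0],[0,0,0,0,0,0],[0,0,0,0,0,0],[0,0,0,0,0,0]]]'

```text
time_s: 9.38
position: [0.4958, 0.0338, 0.3354]
orientation: [0.232, 0.863, 0.443, -0.075]
wrist_force: [-0.1, -0.1, -3.4]
opening: 0.0226
```

Run:
```python
import pickle
from h import *
from plant import ctrl
i,im,d,s=pickle.load(open("pics/wrist5.pkl","rb"))
s2=ctrl.state();print(s2["time_s"],np.abs(s2["qd"]).max(),s2["position"],s2["opening"])
im2,d2=ctrl.capture("wrist");cv2.imwrite("pics/w7.png",im2[:,:,::-1]);e=np.abs(im2.astype(int)-im);print("diff corner",e[90:200,190:260].mean(),"all",e[90:200,260:330].mean())
for a in(im,im2):
    m=cv2.inRange(cv2.cvtColor(a,cv2.COLOR_RGB2HSV),(15,110,60),(35,255,255));k,l,st,ce=cv2.connectedComponentsWithStats(m);j=1+np.argmax(st[1:,4]);print(st[j],ce[j])
```

```text
9.3833 0.011433275877458009 [0.49576936 0.03375184 0.33535554] 0.022592357903786837
diff corner 2.001298701298701 all 1.3572727272727272
[ 205  105   48   90 2029] [227.05519961 147.53721045]
[ 205  105   48   90 2028] [227.08136095 147.52366864]
```

View pics/w7.png

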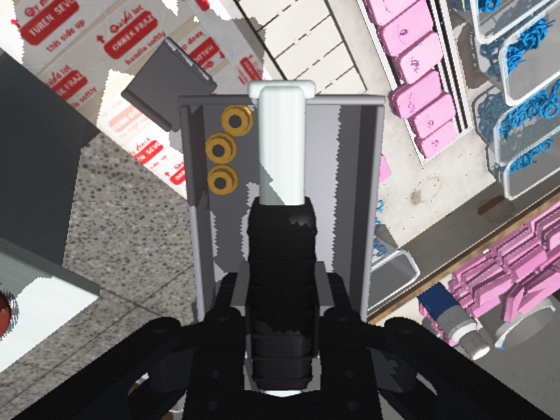

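The picture shows all three bushings at rest in the lip corner, at about (237,120), (220,150) and (222,180). The blob has not moved between frames, so I am handing in.

```bash
python3 -c "
from plant import ctrl
print(ctrl.hand_in())"
```

```text
the job is handed in; nothing more can be done
None
```

I gripped the tote by its black handle grip with 100 N, lifted it, tipped it about 0.49 rad toward the lip corner and handed in while holding it there. `hand_in` gives no verdict, so what follows rests on my own last checks.

- **Height:** the lip corner point works out at about 0.21 m and the lowest part of the underside at about 0.20 m above the bench. Both come from the tool pose, and the rim depth readings agreed with it.
- **Bushings:** all three lie in the lip corner, about 24, 28 and 46 mm from the corner point (limit 60 mm). The nearest two are wedged against each other, so neither is pressed right into the corner.
- **Stillness:** over about 0.8 s the bushings moved less than 0.05 px in the wrist picture. The finger opening held at about 22.5 mm.
- **Bystanders:** they looked undisturbed in the pictures, but I did not measure their positions.
- **Disagreements:** the top and wrist views put the grip centre about 2–4 mm apart, so I used a value in between. The wrist force read 3.4 N at the end, against 4.1 N just after the lift. I did not look into that, but the finger opening and pictures showed no slip.

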